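# Adapter board from the barbed hook to the test nest

### The job

Take the yellow adapter board off the barbed hook by raising it a little inside its window, tilting it and backing it over the red barbed tip. Lay it front side up on the sloping wooden rest with its window end uphill and let go of it there, then take it again from there and seat it fully home and flat in the test nest, front side up, window end at the red end. Leave the other things on the bench where they are, and do not drop the board.

Things in the scene. Friction and masses are not known exactly. Their poses are not given: they have to be found in the camera images.
- adapter: Yellow board, 150 mm long, 10 mm thick, 0.1 to 0.2 kg, hanging upright by its window on the hook's bar, front to the hook's tip. Origin: its centre. z: lengthwise to the window end; x: across; +y: out of its front. Wide part 56 mm wide, z -75 to +25 mm; neck 40 mm wide, z +25 to +75. Back plain; on the front a black block 40 mm wide, 12 mm high, z -69 to -51.
- adapter_window (a point): Centre of the window through the board's neck, at (0, 0, 51) mm in the board's frame. The window is 28 mm wide (x) and 22 mm high (z +40 to +62 mm). While hanging, its upper edge rests on the bar.
- hookstand: Fixed stand: base 140 x 130 x 12 mm (y -70 to +60), post 18 x 14 mm at y = -45 mm, top at z = 206. Origin under the base, z up. A flat bar 14 mm wide (x), 6 mm thick runs from the post along +y, centreline at z = 190, to the bend at y = 42; there the red tip rises 55 degrees from level, towards +y, 22 mm long.
- hook_bend (a point): Bar's centreline at the bend, (0, 42, 190) mm in the stand's frame. An upright board cannot pass the tip, the window is too low: it passes when tilted 25 to 60 degrees, lower end swung out to the stand's +y and top back towards the post, the window's centre following the bar's and then the tip's centreline.
- hook_tip (a point): End of the red tip on its centreline, (0, 54.6, 208) mm in the stand's frame. A 9 mm thick barb bead lies across it on its upper (post) side.
- rest: Fixed sloping wooden rest, foot 110 x 130 x 10 mm. Origin under the foot, z up. A board 32 mm wide slopes at 45 degrees, rising towards -y, 120 mm long from a dark lip at its low (+y) end that stands 8 mm above the slope; top at about z = 100 mm. The adapter lies with its back on the slope, lower end against the lip, window end up at -y.
- rest_seat (a point): Where the adapter's origin lies when it lies on the rest against the lip: (0, 0.5, 71.6) mm in the rest's frame.
- nest: Fixed nest, foot 130 x 210 x 10 mm (long along y). Origin under the foot, z up. Grey floor 34 mm wide, top at z = 30. Six lugs flared outwards, tops at z = 42: one at each end, two on each long side at y = +66 and -16, each 14 mm wide; 2.5 mm play round the board at floor level. The -y end lug is red. Room for fingers beside the floor from y = -5 to +55 mm.
- nest_seat (a point): Where the adapter's origin lies when seated, front up, its z axis along the nest's -y: (0, 0, 35) mm in the nest's frame.
- nest_red_end (a point): Where the centre of the adapter's window lies when seated, towards the red lug: (0, -51, 35) mm in the nest's frame.
- spare: Bystander: a blue spare board of the same shape lying flat, 150 x 56 x 22 mm; origin under its plate's centre.
- clamp: Bystander: orange clamp lying flat, about 75 x 120 x 16 mm.
- driver: Bystander: screwdriver lying flat, about 200 mm long.
- tape: Bystander: black tape roll, 90 mm across, 19 mm high; origin under its centre.
- cleaner: Bystander: white bottle 54 mm across, 110 mm high; origin under its centre.
- cup: Bystander: grey cup 72 mm across, 70 mm high; origin under its centre.
Things that resemble listed ones, but are neither listed nor needed, are in the scene too. There is more than one size of the adapter; the job needs the smallest.

How it is judged:
By the outcome, as a careful person would: the job done as asked, in the order asked, and still so for the second after the job is handed in, with the robot touching nothing.
It also fails if it takes over 59 s, if anything falls off the work surface, if the arm or the gripper's body presses on something with over 40 N, if the wrist force passes 120 N, or if a joint passes its speed limit or range.

### The arm

A 7-joint arm with a two-finger parallel gripper is mounted at the origin on the work surface. World frame = base frame: x ahead of the robot, y to its left, z up, the work surface at z = 0. Lengths are in m, angles in rad, forces in N, time in s.
With the tool pointing down it reaches from about 0.425 to 0.875 m from the base axis. Payload 4.7 kg.
Tool frame: the origin (TCP) lies midway between the tips of the shut fingers; the grasp point (between the pads) lies 19 mm behind it; z points along the fingers, y is the line along which they close (so a half turn about z gives the same grasp; the last joint's range is limited). The gripper opens to 87 mm and grips with 3 to 60 N. Pads are 19 mm wide; open, the fingers measure 117 mm over their backs; the gripper's body (75 mm by 190 mm) begins 51 mm behind the grasp point.
Start: joints at [-1.11, 0.321, -0.07, 1.45, 0.023, 1.371, -0.057], TCP at [0.281, 0.586, 0.223] pointing down, gripper open.
Joint ranges: [-2.86, 2.86], [-0.3, 2.09], [-1.38, 1.24], [0.06, 2.45], [-1.56, 4.7], [0.09, 2.05], [-2.69, 2.69]. Speed limits (rad/s): [2.57, 2.57, 3.14, 3.14, 3.14, 3.14, 3.14].

### API

Orientations are given as a rotation vector (axis times angle).
In Python, from bench import ctrl gives the robot as it stands. The module is installed in compiled form; this text tells all that it offers.
- The arm moves only by the shell command python3 -m handwheel 'ROWS' [FORCE]. ROWS is JSON, a list of rows, each a list of 7 numbers: the finger opening in m, from 0 to 0.087, then the shift along the tool's x, y, z in m, then the turn, a rotation vector about the tool's x, y, z in degrees. A call has 1 to 12 rows; each row shifts and turns the commanded pose from where the row before left it, along the tool's axes as they then stand; what a row does not reach is not made up. A row lasts 1/8 s, in which the tool goes at most 62.5 mm and 10.7 degrees, less where a joint would pass 70% of its speed; a pose out of reach is approached as far as the arm can. A call is refused whole if a number of a shift passes 0.0625 or a number of a turn 10.7, either way. A call with a gripper value outside its range is refused whole. The fingers move at their own pace and stop on an object; FORCE is the grip in N (left out, the last holds). Time passes only in rows, so rows that do not move let the fingers close. It gives the time, the measured TCP pose, the force, the opening and the grip force at its end, in the units of the state.
- ctrl.get_state(): the state, without advancing time (a new reading comes with each control period).
- ctrl.get_image(name): name is "scene" or "top" or "wrist"; returns (picture, depth): 480x640x3 uint8, blue, green, red; 480x640 float32, m along the optical axis (not along the pixel's ray), 0 where there is no reading.
- ctrl.camera_info(name): a dict with "intrinsics" (3x3 intrinsics, pixels), "R" (3x3) and "t" (3): a world point X has camera coordinates R X + t. Camera axes: x right, y down, z forward; pixel columns grow to the right and rows downward; lengths in m; the calibration is good to about 2 mm. A picture is of the moment at which its call begins: read the wrist's pose just before it. camera_info takes no time and is no camera call; for the wrist camera it gives the pose at the moment of the call.
- ctrl.close_job(): hands the job in; it is judged then, once.
The state is a dict: "time": time; "joint_positions": joint angles; "qd": joint speeds; "joint_torque": joint torques, N m; "position": TCP position; "tool_rot": TCP orientation; "ft_force": force on the tool from outside, world axes, zero at the start; "torque": the same for the moment, N m; "grip_width": opening from 0.0 (shut) to 1.0 (fully open); "grip_force": force on a finger pad.
Only numpy, scipy, OpenCV 4.12 (cv2) and the standard library are available. Lean on these libraries where they do the work, as an engineer would, in place of code of your own. Each camera call takes 0.05 s, during which the arm holds its last target. There are 200 camera calls.

## Working session

There is one attempt and no reset: what is moved stays moved. The work goes in short steps, Python scripts to look and compute and a shell command to move; the robot and the scene stay as the last step left them, time stands still between calls to the robot, and variables do not carry over. Pictures are saved under pics/ and viewed, at most 10 in all, crops included, and the job is handed in when it is done.

```bash
mkdir -p pics; cat > h.py <<'E'
import numpy as np, cv2
from bench import ctrl
from scipy.spatial.transform import Rotation as R
def grab(n):
    c=ctrl.camera_info(n); im,d=ctrl.get_image(n); return im,d,c
def pts(d,c):
    K=np.array(c["intrinsics"]);v,u=np.indices(d.shape)
    P=np.stack([(u-K[0,2])/K[0,0]*d,(v-K[1,2])/K[1,1]*d,d],-1)
    return (P-np.array(c["t"]))@np.array(c["R"])
E
python3 - <<'E'
from h import *
s=ctrl.get_state();print({k:np.round(v,3) for k,v in s.items()})
for n in("scene","top"):
    im,d,c=grab(n);cv2.imwrite(f"pics/{n}0.png",im);np.savez(f"{n}0.npz",im=im,d=d,P=pts(d,c))
    print(n,-np.array(c["R"]).T@np.array(c["t"]),np.round(c["R"],3).tolist(),np.array(c["intrinsics"])[0,0],(d==0).mean())
E
```

```text
{'time': np.float64(0.0), 'joint_positions': array([-1.11 ,  0.322, -0.07 ,  1.452,  0.023,  1.371, -0.057]), 'qd': array([ 0.   ,  0.   , -0.001,  0.001,  0.001,  0.   ,  0.001]), 'joint_torque': array([-5.2000e-02, -4.9179e+01, -4.5100e-01, -3.1356e+01, -8.6000e-02,
       -7.0000e-03,  1.0000e-03]), 'position': array([0.281, 0.586, 0.221]), 'tool_rot': array([-6.960e-01, -3.063e+00,  3.000e-03]), 'ft_force': array([-0.637, -0.112, -0.257]), 'torque': array([0.001, 0.003, 0.035]), 'grip_force': np.float64(0.0), 'grip_width': np.float64(0.998)}
scene [ 0.90826057 -0.70887643  1.20845084] [[0.882, 0.471, -0.014], [0.386, -0.74, -0.551], [-0.27, 0.481, -0.834]] 491.6947588009546 0.004228515625
top [ 0.35578223 -0.09882264  1.42574799] [[0.003, -1.0, -0.004], [-0.99, -0.002, -0.139], [0.139, 0.004, -0.99]] 540.9243720922835 0.004108072916666667
```

View pics/scene0.png

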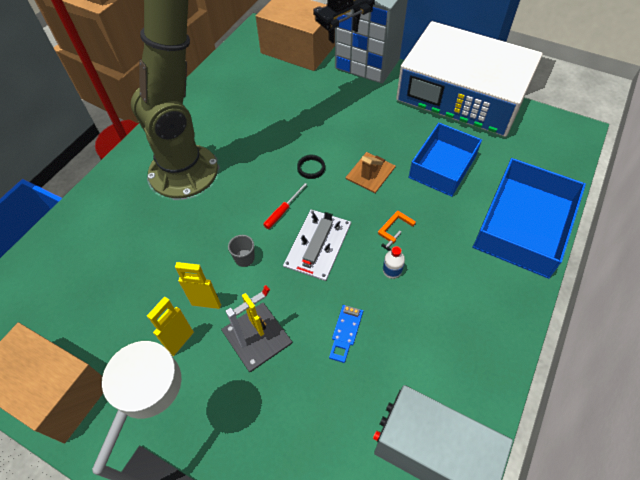

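View pics/top0.png

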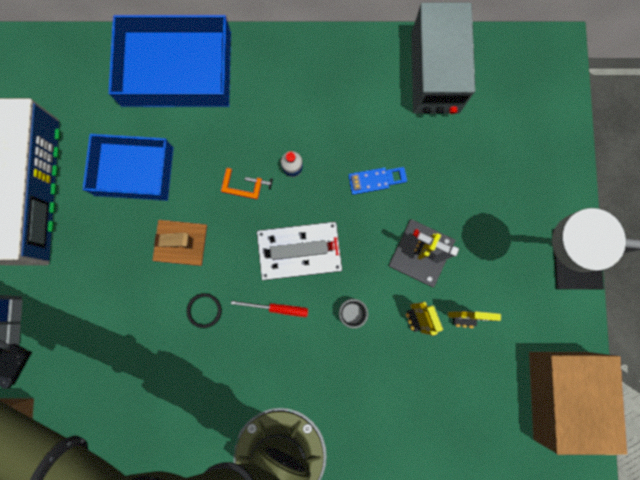

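The top view shows the hooked board at (433,245), with stand base corners around (390,275) to (457,235). The nest is at (300,250) with its red end at (338,247), and the rest is at (180,243). There are three yellow boards in the scene view: (195,285) and (170,325) both stand on the bench, and (253,313) hangs on the hook. Only the one on the hook fits. I'll confirm it in an enlarged crop while measuring.

```bash
python3 - <<'E'
from h import *
for n,boxes in(("top",dict(stand=(380,205,470,295),nest=(245,210,350,290),rest=(145,212,215,272))),("scene",dict(stand=(210,270,300,375),nest=(275,200,360,285),rest=(335,145,405,200)))):
    z=np.load(n+"0.npz");im,P=z["im"],z["P"];hsv=cv2.cvtColor(im,cv2.COLOR_BGR2HSV)
    H,S,V=[hsv[...,i].astype(int) for i in range(3)]
    for k,(a,b,c,d) in boxes.items():
        box=np.zeros(H.shape,bool);box[b:d,a:c]=1
        green=(H>55)&(H<90)&(S>80)
        fp=box&~green&(P[...,2]>.003)&(P[...,2]<.02)
        q=P[fp][:,:2].astype(np.float32)
        r=cv2.minAreaRect((q*1000));print(n,k,len(q),np.round(r[0],1),np.round(r[1],1),round(r[2],1),'medz',np.median(P[fp][:,2]).round(4))
        for nm,m in(("red",((H<6)|(H>174))&(S>150)&(V>90)),("yel",(H>22)&(H<34)&(S>150)),("brown",(H>5)&(H<20)&(S>60))):
            q=P[box&m&(P[...,2]>.025)]
            if len(q)>5: print('   ',nm,len(q),'med',np.round(np.median(q,0),4),'lo',np.round(np.percentile(q,3,axis=0),3),'hi',np.round(np.percentile(q,97,axis=0),3))
z=np.load("scene0.npz")["im"]
cv2.imwrite("pics/crop1.png",cv2.resize(z[250:380,140:310],None,fx=4.5,fy=4.5,interpolation=cv2.INTER_CUBIC))
E
```

```text
top stand 1910 [ 510.  -377.5] [151.9 142.7] 63.6 medz 0.0106
    red 29 med [ 0.5382 -0.3187  0.2085] lo [ 0.532 -0.325  0.195] hi [ 0.544 -0.312  0.213]
    yel 195 med [ 0.5095 -0.3549  0.1742] lo [ 0.493 -0.37   0.083] hi [ 0.536 -0.346  0.207]
    brown 28 med [ 0.5248 -0.3461  0.0765] lo [ 0.512 -0.357  0.066] hi [ 0.537 -0.338  0.103]
top nest 2826 [521.1 -44.8] [135.1 213.8] 7.2 medz 0.0088
    red 26 med [ 0.5292 -0.1281  0.0394] lo [ 0.52  -0.132  0.028] hi [ 0.538 -0.122  0.043]
top rest 1581 [541.4 271.9] [134.8 113.1] 84.4 medz 0.009
    brown 401 med [0.5378 0.2591 0.066 ] lo [0.522 0.232 0.027] hi [0.556 0.311 0.103]
scene stand 2187 [ 508.8 -323.5] [258.1 247.6] 44.3 medz 0.0123
    red 45 med [ 0.5392 -0.321   0.2077] lo [ 0.532 -0.328  0.195] hi [ 0.546 -0.316  0.214]
    yel 450 med [ 0.5191 -0.3647  0.1188] lo [ 0.373 -0.377  0.034] hi [ 0.544 -0.339  0.208]
    brown 28 med [ 0.5329 -0.3439  0.0805] lo [ 0.516 -0.354  0.07 ] hi [ 0.546 -0.313  0.211]
scene nest 2053 [470.6 -47.8] [232.4 219.5] 6.7 medz 0.0108
    red 51 med [ 0.3755 -0.0211  0.0276] lo [ 0.363 -0.421  0.025] hi [0.725 0.021 0.627]
scene rest 837 [541.  273.2] [140.5 114.7] 84.8 medz 0.0109
    brown 265 med [0.5463 0.2398 0.0611] lo [0.524 0.23  0.027] hi [0.56  0.305 0.101]
```

View pics/crop1.png

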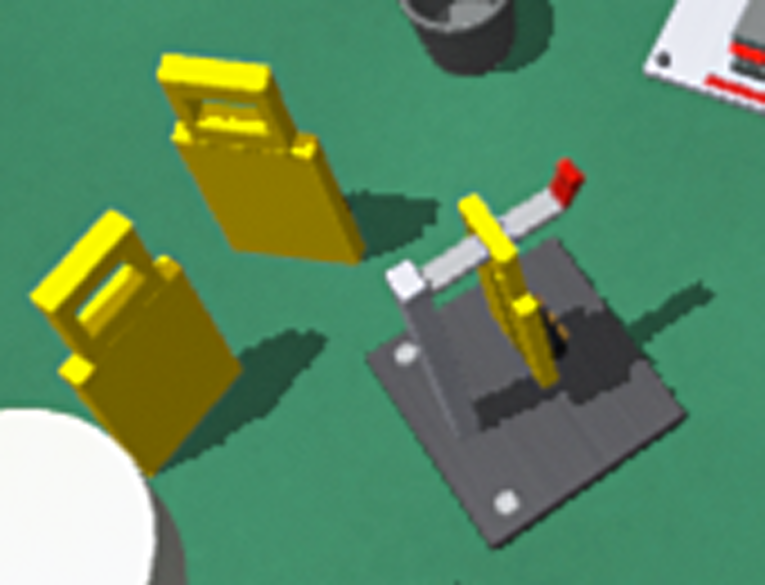

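The crop confirms it. The hooked board at crop (510,290) hangs by its window on the bar and is the smallest. The other two, at crop (110,340) and (265,160), are larger and stand on the bench. The red tip is at crop (567,183) and the board's front faces it. Next I'll move to a pre-grasp pose in front of the tip side.

```bash
cat >> h.py <<'E'
def pose():
    s=ctrl.get_state();return np.array(s["position"]),R.from_rotvec(s["tool_rot"])
def frame(zdir,ydir):
    z=np.array(zdir,float);z/=np.linalg.norm(z);y=np.array(ydir,float);y-=z*(y@z);y/=np.linalg.norm(y)
    return R.from_matrix(np.stack([np.cross(y,z),y,z],1))
def steps(p0,r0,p1,r1,n,pivot=None):
    """advice: rows (shift mm, turn deg) from pose 0 to pose 1 in n; pivot: tool point going straight"""
    pv=np.zeros(3) if pivot is None else pivot
    a0,a1=p0+r0.apply(pv),p1+r1.apply(pv);rv=(r0.inv()*r1).as_rotvec()/n;p,r=p0,r0
    for i in range(n):
        rn=r*R.from_rotvec(rv);pn=a0+(a1-a0)*(i+1)/n-rn.apply(pv)
        print(np.round(r.inv().apply(pn-p),4).tolist(),np.round(np.degrees(rv),1).tolist());p,r=pn,rn
E
python3 - <<'E'
from h import *
ys=np.array([.444,.896,0]);xs=np.array([.896,-.444,0])
p,r=pose();steps(p,r,np.array([.569,-.257,.30]),frame([0,0,-1],xs),16)
E
```

```text
[-0.039, -0.0397, -0.0048] [-0.0, 0.0, 5.7]
[-0.0427, -0.0357, -0.0048] [-0.0, 0.0, 5.7]
[-0.0461, -0.0313, -0.0048] [-0.0, 0.0, 5.7]
[-0.0489, -0.0266, -0.0048] [-0.0, 0.0, 5.7]
[-0.0513, -0.0216, -0.0049] [-0.0, 0.0, 5.7]
[-0.0532, -0.0164, -0.0049] [-0.0, 0.0, 5.7]
[-0.0546, -0.0111, -0.0049] [-0.0, 0.0, 5.7]
[-0.0554, -0.0056, -0.0049] [-0.0, 0.0, 5.7]
[-0.0557, -0.0001, -0.0049] [-0.0, 0.0, 5.7]
[-0.0554, 0.0054, -0.0049] [-0.0, 0.0, 5.7]
[-0.0546, 0.0108, -0.0049] [-0.0, 0.0, 5.7]
[-0.0533, 0.0162, -0.0049] [-0.0, 0.0, 5.7]
[-0.0514, 0.0214, -0.0049] [-0.0, 0.0, 5.7]
[-0.049, 0.0263, -0.0049] [-0.0, 0.0, 5.7]
[-0.0462, 0.031, -0.0049] [-0.0, 0.0, 5.7]
[-0.0429, 0.0355, -0.0049] [-0.0, 0.0, 5.7]
```

```bash
python3 -m handwheel '[[0.08,-0.039,-0.040,-0.005,0,0,5.7],[0.08,-0.043,-0.036,-0.005,0,0,5.7],[0.08,-0.046,-0.031,-0.005,0,0,5.7],[0.08,-0.049,-0.027,-0.005,0,0,5.7],[0.08,-0.051,-0.022,-0.005,0,0,5.7],[0.08,-0.053,-0.016,-0.005,0,0,5.7],[0.08,-0.055,-0.011,-0.005,0,0,5.7],[0.08,-0.055,-0.006,-0.005,0,0,5.7]]'
python3 -m handwheel '[[0.08,-0.056,0,-0.005,0,0,5.7],[0.08,-0.055,0.005,-0.005,0,0,5.7],[0.08,-0.055,0.011,-0.005,0,0,5.7],[0.08,-0.053,0.016,-0.005,0,0,5.7],[0.08,-0.051,0.021,-0.005,0,0,5.7],[0.08,-0.049,0.026,-0.005,0,0,5.7],[0.08,-0.046,0.031,-0.005,0,0,5.7],[0.08,-0.043,0.036,-0.005,0,0,5.7]]'
python3 - <<'E'
from h import *
ys=np.array([.444,.896,0]);xs=np.array([.896,-.444,0])
p,r=pose();print(p,r.as_matrix().round(2).tolist())
steps(p,r,np.array([.569,-.257,.24]),frame(-ys*.866-np.array([0,0,.5]),xs),8)
im,d,c=grab("wrist");cv2.imwrite("pics/w1.png",im);print(-np.array(c["R"]).T@np.array(c["t"]),np.array(c["R"])[2],np.array(c["intrinsics"])[0,0])
np.savez("w1.npz",im=im,d=d,P=pts(d,c))
E
```

```text
time: 1.1
position: [0.4238, 0.1621, 0.2625]
tool_rot: [-1.833, -2.551, -0.0]
ft_force: [0.9, 0.2, 0.1]
grip_width: 0.921
grip_force: 0.0
time: 2.1
position: [0.5656, -0.259, 0.3026]
tool_rot: [-2.677, -1.643, -0.001]
ft_force: [0.7, 0.3, 0.5]
grip_width: 0.919
grip_force: 0.0
[ 0.56560598 -0.25896326  0.30255247] [[0.45, 0.89, 0.0], [0.89, -0.45, 0.0], [0.0, 0.0, -1.0]]
[0.0004, 0.0003, 0.0078] [-0.0, -7.5, -0.1]
[0.0014, 0.0003, 0.0077] [-0.0, -7.5, -0.1]
[0.0024, 0.0003, 0.0074] [-0.0, -7.5, -0.1]
[0.0034, 0.0003, 0.0071] [-0.0, -7.5, -0.1]
[0.0043, 0.0003, 0.0066] [-0.0, -7.5, -0.1]
[0.0051, 0.0003, 0.006] [-0.0, -7.5, -0.1]
[0.0058, 0.0003, 0.0052] [-0.0, -7.5, -0.1]
[0.0065, 0.0003, 0.0044] [-0.0, -7.5, -0.1]
[ 0.60097954 -0.18861354  0.46499388] [-0.13003851 -0.2562102  -0.95783418] 376.71229392334084
```

```bash
python3 -m handwheel '[[0.08,0,0,0.008,0,-7.5,0],[0.08,0.001,0,0.008,0,-7.5,0],[0.08,0.002,0,0.007,0,-7.5,0],[0.08,0.003,0,0.007,0,-7.5,0],[0.08,0.004,0,0.007,0,-7.5,0],[0.08,0.005,0,0.006,0,-7.5,0],[0.08,0.006,0,0.005,0,-7.5,0],[0.08,0.006,0,0.004,0,-7.5,0],[0.08,0,0,0,0,0,0]]'
python3 - <<'E'
from h import *
p,r=pose();print(p,r.as_matrix().round(3).tolist(),np.round(ctrl.get_state()["joint_positions"],2))
im,d,c=grab("wrist");cv2.imwrite("pics/w2.png",im);P=pts(d,c);np.savez("w2.npz",im=im,d=d,P=P)
hsv=cv2.cvtColor(im,cv2.COLOR_BGR2HSV);H,S,V=[hsv[...,i].astype(int) for i in range(3)]
for nm,m in(("red",((H<6)|(H>174))&(S>150)&(V>60)),("yel",(H>22)&(H<34)&(S>150)&(d>.1)&(d<.6))):
    q=P[m];print(nm,len(q),np.round(np.median(q,0),4),np.round(np.percentile(q,[2,98],axis=0),3).tolist())
E
```

```text
time: 3.28
position: [0.5662, -0.2531, 0.2367]
tool_rot: [1.99, 1.236, -1.158]
ft_force: [-0.2, 0.3, -0.2]
grip_width: 0.92
grip_force: 0.0
[ 0.5661891  -0.25312786  0.23668139] [[0.217, 0.895, -0.39], [0.448, -0.447, -0.774], [-0.867, -0.007, -0.498]] [-0.64  0.7   0.82  1.49  0.49  1.55 -0.42]
red 421 [ 0.5405 -0.3163  0.2059] [[0.534, -0.323, 0.194], [0.547, -0.312, 0.212]]
yel 19840 [ 0.3714 -0.3593  0.1206] [[0.32, -0.501, 0.011], [0.542, -0.338, 0.207]]
```

View pics/w2.png

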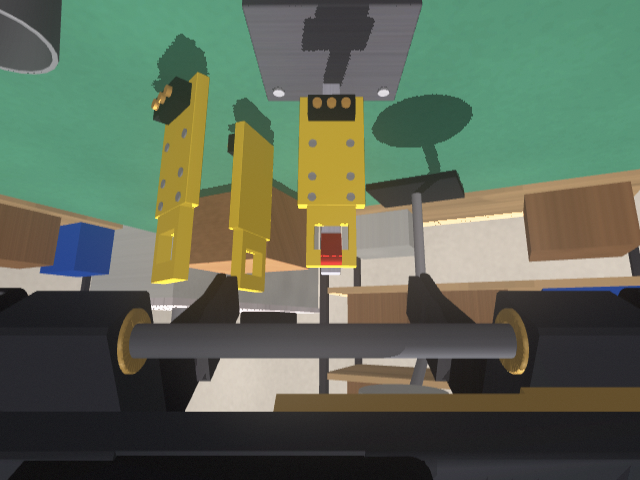

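The wrist view is upside-down. It shows the hooked board's front at (332,180), the block at (332,107), the red tip at (332,248) in the window, and the two larger boards off to the left. Next I'll fit the board's frame.

```bash
python3 - <<'E'
from h import *
z=np.load("w2.npz");im,P=z["im"],z["P"];hsv=cv2.cvtColor(im,cv2.COLOR_BGR2HSV);H,S,V=[hsv[...,i].astype(int) for i in range(3)]
m=(H>18)&(H<36)&(S>120);box=np.zeros(m.shape,bool);box[90:272,290:372]=1
q=P[m&box];f=q[(q[:,2]>.08)&(q[:,2]<.19)]
for _ in range(3):
    c=f.mean(0);n=np.linalg.svd(f-c,full_matrices=False)[2][2];f=f[abs((f-c)@n)<.003]
if n[1]<0:n=-n
print("front normal",n.round(3),"pt",c.round(4),len(f))
x=np.cross(n,[0,0,1]);x/=np.linalg.norm(x);zb=np.cross(x,n)
g=q[abs((q-c)@n)<.004]-c
w=g[((g@zb)<(.145-c[2]))&((g@zb)>(.075-c[2]))]
lo,hi=np.percentile(w@x,[.5,99.5]);zl,zh=np.percentile(g@zb,[.3,99.7]);print("width",hi-lo,"z extent",zl+c[2],zh+c[2])
o=c+x*(lo+hi)/2+zb*((zl+zh)/2)-n*.005;print("origin",o.round(4),"x",x.round(3),"zb",zb.round(3), 'yaw',np.degrees(np.arctan2(n[1],n[0])))
ys=np.array([n[0],n[1],0])
# stand base
b=~((H>55)&(H<90)&(S>80));bb=np.zeros(m.shape,bool);bb[0:105,235:430]=1
q=P[bb&b&(P[...,2]>.006)&(P[...,2]<.016)];r=cv2.minAreaRect((q[:,:2]*1000).astype(np.float32));print(r,len(q))
red=P[((H<6)|(H>174))&(S>150)&(V>60)];red=red[np.linalg.norm(red-[.54,-.317,.205],axis=1)<.03];t=red.mean(0);print('red',t,red[:,2].min(),red[:,2].max(),'tip rel board',(t-o)@n,(t-o)@x)
# stand from this view: top of post/bar light grey
E
```

```text
front normal [0.433 0.901 0.001] pt [ 0.5199 -0.359   0.1282] 6547
width 0.055203412674624835 z extent 0.0582377190190755 0.20661036984915454
origin [ 0.5178 -0.3635  0.1324] x [ 0.901 -0.433  0.   ] zb [-0.    -0.001  1.   ] yaw 64.34153478971947
((514.9544677734375, -368.9456481933594), (130.57228088378906, 140.01588439941406), 64.32403564453125) 15066
red [ 0.54043957 -0.31655459  0.20529691] 0.1894826760955648 0.2121848536902023 tip rel board 0.052206495568876174 7.257788589156919e-05
```

Measured sizes agree with the given ones: base 130.6 x 140 mm, board width 55 mm, z extent 58–207 mm. I'll compute the approach from these.

```bash
cat >> h.py <<'E'
yaw=np.radians(64.33);YS=np.array([np.cos(yaw),np.sin(yaw),0]);XS=np.array([YS[1],-YS[0],0]);ZZ=np.array([0,0,1.])
SO=np.array([.5171,-.3644,0])  # stand origin
BO=np.array([.5178,-.3635,.1315])
AL=np.radians(30)
E
python3 - <<'E'
from h import *
tz=-np.cos(AL)*YS-np.sin(AL)*ZZ;G=BO-.042*ZZ;T=G+.019*tz
p,r=pose();f=frame(tz,XS);A=T-.11*tz
steps(p,r,A,f,3);print(np.round(f.inv().apply(T-A),4),A,T)
E
```

```text
[0.0235, 0.0015, 0.0288] [-0.3, 0.0, -0.1]
[0.0235, 0.0014, 0.0288] [-0.3, 0.0, -0.1]
[0.0235, 0.0013, 0.0288] [-0.3, 0.0, -0.1]
[-0.   -0.    0.11] [ 0.55193875 -0.29246976  0.135     ] [ 0.51067213 -0.37833049  0.08      ]
```

```bash
python3 -m handwheel '[[0.08,0.0235,0.0015,0.029,-0.3,0,0],[0.08,0.0235,0.001,0.029,-0.3,0,0],[0.08,0.0235,0.001,0.029,-0.3,0,0],[0.08,0,0,0,0,0,0]]' 20
python3 - <<'E'
from h import *
tz=-np.cos(AL)*YS-np.sin(AL)*ZZ;G=BO-.042*ZZ;T=G+.019*tz
p,r=pose();f=frame(tz,XS);print(p);steps(p,r,T,f,4)
E
```

```text
time: 3.82
position: [0.5491, -0.2957, 0.1365]
tool_rot: [1.989, 1.231, -1.142]
ft_force: [0.3, -0.2, 0.9]
grip_width: 0.917
grip_force: 0.0
[ 0.54908017 -0.29565756  0.13649286]
[0.0008, 0.0004, 0.0268] [-0.1, -0.0, -0.2]
[0.0008, 0.0004, 0.0268] [-0.1, -0.0, -0.2]
[0.0008, 0.0004, 0.0268] [-0.1, -0.0, -0.2]
[0.0008, 0.0003, 0.0268] [-0.1, -0.0, -0.2]
```

```bash
python3 -m handwheel '[[0.08,0.001,0,0.027,0,0,0],[0.08,0.001,0.0005,0.027,0,0,0],[0.08,0.001,0,0.027,0,0,0],[0.08,0.001,0.0005,0.027,0,0,0],[0.08,0,0,0,0,0,0],[0.04,0,0,0,0,0,0],[0.04,0,0,0,0,0,0],[0.04,0,0,0,0,0,0],[0.04,0,0,0,0,0,0],[0.04,0,0,0,0,0,0]]' 25
python3 - <<'E'
from h import *
p,r=pose();print(p,r.as_matrix().round(3).tolist())
im,d,c=grab("wrist");cv2.imwrite("pics/w3.png",im)
E
```

```text
time: 5.08
position: [0.513, -0.3766, 0.0791]
tool_rot: [1.983, 1.234, -1.139]
ft_force: [0.8, 0.8, 1.6]
grip_width: 0.64
grip_force: 25.0
[ 0.51300709 -0.37663921  0.0790659 ] [[0.225, 0.899, -0.376], [0.446, -0.438, -0.781], [-0.866, 0.008, -0.5]]
```

```bash
python3 - <<'E'
from h import *
p,r=pose();W=BO+.051*ZZ;pv=r.inv().apply(W-p);print('pv',pv,'W stand',(W-SO)@YS)
S=lambda y,z:SO+YS*y+ZZ*z+XS*((W-SO)@XS)
def leg(r0,a,r1,b,n):
    print('--');steps(a-r0.apply(pv),r0,b-r1.apply(pv),r1,n,pv)
r40=R.from_rotvec(-XS*np.radians(-40))*r
print((r40*r.inv()).apply(ZZ)@YS)
y0=(W-SO)@YS;z0=W[2]
leg(r,W,r,S(y0,.190),1);leg(r,S(y0,.190),r,S(.028,.190),2);leg(r,S(.028,.190),r40,S(.032,.1905),6)
leg(r40,S(.032,.1905),r40,S(.042,.191),1)
d=np.radians(55);e=np.array([.042,.191])+.06*np.array([np.cos(d),np.sin(d)]);leg(r40,S(.042,.191),r40,S(*e),4)
E
```

```text
pv [-0.0826235  -0.00058862 -0.06381087] W stand 0.0011144046206810752
-0.6427876096865393
--
[-0.0065, 0.0001, -0.0037] [0.0, 0.0, 0.0]
--
[0.0067, -0.0001, -0.0116] [0.0, 0.0, 0.0]
[0.0067, -0.0001, -0.0116] [0.0, 0.0, 0.0]
--
[0.0071, -0.0001, -0.0106] [0.1, 6.7, -0.0]
[0.0072, -0.0001, -0.0106] [0.1, 6.7, -0.0]
[0.0072, -0.0001, -0.0106] [0.1, 6.7, -0.0]
[0.0073, -0.0001, -0.0105] [0.1, 6.7, -0.0]
[0.0074, -0.0001, -0.0105] [0.1, 6.7, -0.0]
[0.0074, -0.0001, -0.0104] [0.1, 6.7, -0.0]
--
[0.0092, -0.0001, -0.0039] [0.0, 0.0, 0.0]
--
[0.0039, -0.0, -0.0145] [0.0, 0.0, 0.0]
[0.0039, -0.0, -0.0145] [0.0, 0.0, 0.0]
[0.0039, -0.0, -0.0145] [0.0, 0.0, 0.0]
[0.0039, -0.0, -0.0145] [0.0, 0.0, 0.0]
```

```bash
python3 -m handwheel '[[0.04,0,0,0,0,0,0],[0.04,-0.0033,0,-0.0019,0,0,0],[0.04,-0.0032,0,-0.0018,0,0,0],[0.04,0,0,0,0,0,0],[0.04,0.0067,0,-0.0116,0,0,0],[0.04,0.0067,0,-0.0116,0,0,0],[0.04,0,0,0,0,0,0]]' 40
python3 - <<'E'
from h import *
p,r=pose();pv=np.array([-.0826,-.0006,-.0638]);w=p+r.apply(pv)-SO;print('W',w@YS,w@XS,w[2])
im,d,c=grab("wrist");cv2.imwrite("pics/w4.png",im[60:300,220:460])
E
```

```text
time: 6.0
position: [0.5262, -0.3505, 0.0855]
tool_rot: [1.982, 1.237, -1.136]
ft_force: [0.7, -0.0, -1.1]
grip_width: 0.636
grip_force: 40.0
W 0.03032509267872739 0.0008151539147303755 0.1889262704788632
```

View pics/w4.png

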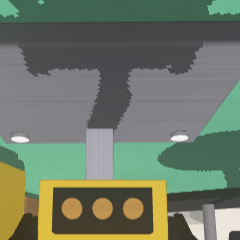

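The crop shows the board's lower end and block at (100,210), held square between the fingers. Forces are just its weight, so I'll tilt it and back it over the tip.

```bash
python3 -m handwheel '[[0.04,-0.0013,0,-0.0007,0,0,0],[0.04,0.0071,0,-0.0100,0,6.7,0],[0.04,0.0072,0,-0.0100,0,6.7,0],[0.04,0.0072,0,-0.0100,0,6.7,0],[0.04,0.0073,0,-0.0105,0,6.7,0],[0.04,0.0074,0,-0.0105,0,6.7,0],[0.04,0.0074,0,-0.0104,0,6.7,0],[0.04,0,0,0,0,0,0]]'
python3 - <<'E'
from h import *
p,r=pose();pv=np.array([-.0826,-.0006,-.0638]);w=p+r.apply(pv)-SO;print('W',w@YS,w@XS,w[2]);z=r.as_matrix()[:,2];print(np.degrees(np.arcsin(-z[2]))-30)
d=np.radians(55)
for y,zz in((.042,.191),(.042+.06*np.cos(d),.191+.06*np.sin(d))):
    print(np.round(r.inv().apply(YS*(y-w@YS)+ZZ*(zz-w[2])),4))
E
```

```text
time: 7.05
position: [0.5545, -0.2908, 0.1043]
tool_rot: [2.482, 1.538, -0.425]
ft_force: [-0.2, -0.8, -0.9]
grip_width: 0.646
grip_force: 40.0
W 0.026494543520119634 -0.00036000286696348006 0.19229724503929813
40.192251901781916
[ 0.015  -0.0002 -0.004 ]
[ 0.0308 -0.0001 -0.0619]
```

```bash
python3 -m handwheel '[[0.04,0.0055,0,0,0,0,0],[0.04,0.0055,0,-0.002,0,0,0],[0.04,0.004,0,-0.002,0,0,0],[0.04,0,0,0,0,0,0]]'
python3 - <<'E'
from h import *
p,r=pose();pv=np.array([-.0826,-.0006,-.0638]);w=p+r.apply(pv)-SO;print('W',w@YS,w@XS,w[2])
d=np.radians(55)
for y,zz in((.042,.191),(.042+.06*np.cos(d),.191+.06*np.sin(d))):
    print(np.round(r.inv().apply(YS*(y-w@YS)+ZZ*(zz-w[2])),4))
E
```

```text
time: 7.55
position: [0.5631, -0.2723, 0.1005]
tool_rot: [2.478, 1.549, -0.427]
ft_force: [-0.1, 0.7, -2.3]
grip_width: 0.638
grip_force: 40.0
W 0.046872435927255075 0.00015065646802183558 0.1885209002411444
[-0.0054  0.     -0.0007]
[ 0.0103  0.0002 -0.0586]
```

```bash
python3 -m handwheel '[[0.04,-0.004,0,-0.003,0,0,0],[0.04,0.001,0,-0.008,0,0,0],[0.04,0.0025,0,-0.01,0,0,0],[0.04,0,0,0,0,0,0]]'
python3 - <<'E'
from h import *
p,r=pose();pv=np.array([-.0826,-.0006,-.0638]);w=p+r.apply(pv)-SO;print('W',w@YS,w@XS,w[2])
d=np.radians(55);a=np.array([w@YS-.042,w[2]-.190]);print('along',a@[np.cos(d),np.sin(d)],'off(out)',a@[np.sin(d),-np.cos(d)])
print(np.round(r.inv().apply(YS*np.cos(d)+ZZ*np.sin(d)),3),np.round(r.inv().apply(YS*np.sin(d)-ZZ*np.cos(d)),3))
E
```

```text
time: 8.05
position: [0.5666, -0.2671, 0.1222]
tool_rot: [2.478, 1.547, -0.423]
ft_force: [-0.1, 0.0, -1.4]
grip_width: 0.637
grip_force: 40.0
W 0.05298608550981708 0.0007367420191875425 0.21015898239845038
along 0.022814631418645176 off(out) -0.002563442880466303
[ 0.263  0.005 -0.965] [ 0.965 -0.01   0.263]
```

```bash
python3 -m handwheel '[[0.04,0.004,0,-0.014,0,0,0],[0.04,0.004,0,-0.014,0,0,0],[0.04,0.004,0,-0.02,0,0,0],[0.04,0.008,0,-0.03,0,0,0],[0.04,0,0,-0.04,0,0,0],[0.04,0,0,-0.04,0,0,0],[0.04,0,0,0,0,0,0]]'
python3 - <<'E'
from h import *
# rest & nest refined from top image: axis from foot rect and slope points
z=np.load("top0.npz");P=z["P"]
p,r=pose();pv=np.array([-.0826,-.0006,-.0638]);w=p+r.apply(pv)-SO;print('W',w@YS,w@XS,w[2],p)
im,d,c=grab("scene");cv2.imwrite("pics/s2.png",cv2.resize(im[150:380,200:420],None,fx=2.5,fy=2.5))
E
```

```text
time: 8.93
position: [0.5988, -0.2008, 0.267]
tool_rot: [2.475, 1.547, -0.417]
ft_force: [0.7, -0.4, -1.7]
grip_width: 0.642
grip_force: 40.0
W 0.12644577921022823 0.0007307738887045306 0.3547696611699369 [ 0.59878119 -0.20082183  0.26695314]
```

View pics/s2.png

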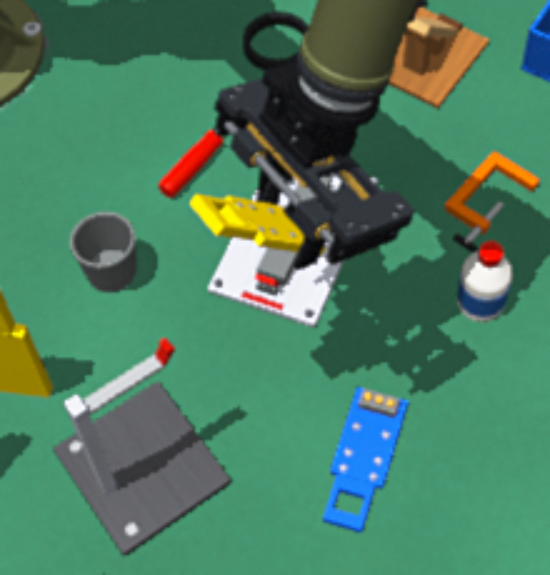

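The board is off the hook and held; the stand is undisturbed. Next I'll refine the rest and nest frames.

```bash
python3 - <<'E'
from h import *
from scipy.optimize import minimize_scalar
for n,boxes in(("top",dict(nest=(245,210,350,290),rest=(145,212,215,272))),("scene",dict(nest=(280,205,352,282),rest=(342,150,400,195)))):
    z=np.load(n+"0.npz");im,P=z["im"],z["P"];hsv=cv2.cvtColor(im,cv2.COLOR_BGR2HSV);H,S,V=[hsv[...,i].astype(int) for i in range(3)]
    for k,(a,b,c,d) in boxes.items():
        box=np.zeros(H.shape,bool);box[b:d,a:c]=1
        nz=P[...,2]
        foot=box&(nz>.003)&(nz<.016)&~((H>50)&(H<95)&(S>80))
        foot=cv2.morphologyEx(foot.astype(np.uint8),cv2.MORPH_OPEN,np.ones((3,3)))>0
        q=P[foot][:,:2]
        a0=np.radians(97.2 if k=="nest" else 84.4)
        def ext(t):
            y=np.array([np.cos(t),np.sin(t)]);x=np.array([y[1],-y[0]]);return [np.percentile(q@v,[.7,99.3]) for v in(x,y)]
        t=minimize_scalar(lambda t:sum(np.ptp(e) for e in ext(t)),bounds=(a0-.1,a0+.1),method="bounded").x
        ex,ey=ext(t);y=np.array([np.cos(t),np.sin(t)]);x=np.array([y[1],-y[0]])
        o=x*ex.mean()+y*ey.mean();print(n,k,'deg',np.degrees(t).round(2),'o',o.round(4),'size',np.ptp(ex).round(4),np.ptp(ey).round(4))
        g=box&((nz>.024)&(nz<.034) if k=="nest" else (nz>.03)&(nz<.1))
        Q=P[g]-np.array([*o,0]);u=Q[:,:2]@x;v=Q[:,:2]@y
        print('  x range',np.percentile(u,[3,50,97]).round(4),'y',np.percentile(v,[3,50,97]).round(4))
        if k=="rest":
            m=(abs(u)<.014)&(v>-.04)&(v<.03);cf=np.polyfit(v[m],Q[m,2],1);print('  slope',np.degrees(np.arctan(cf[0])),'z at y0',cf[1],m.sum(),'expect',.0716-.005*2**.5+.0005)
            hi=Q[nz[g]>.08] 
E
```

```text
top nest deg 97.33 o [ 0.5193 -0.044 ] size 0.1284 0.2069
  x range [-0.0174  0.0001  0.0179] y [-0.0726 -0.0006  0.0721]
top rest deg 85.77 o [0.5404 0.2714] size 0.1087 0.1271
  x range [-0.016  -0.0014  0.0145] y [-0.0374 -0.012   0.0335]
  slope -27.344277361933933 z at y0 0.0636988802597283 277 expect 0.06502893218813452
scene nest deg 97.03 o [ 0.5212 -0.0457] size 0.1283 0.2083
  x range [-0.0361 -0.0016  0.0171] y [-0.0716 -0.0017  0.0786]
scene rest deg 82.97 o [0.5417 0.271 ] size 0.1091 0.1326
  x range [-0.0141  0.0065  0.0166] y [-0.0383 -0.0317  0.0319]
  slope -21.749192458288476 z at y0 0.053737359973705365 177 expect 0.06502893218813452
```

```bash
cat >> h.py <<'E'
def zf(deg):
    t=np.radians(deg);return np.array([np.sin(t),-np.cos(t),0]),np.array([np.cos(t),np.sin(t),0])
RX,RY=zf(84.4);RO=np.array([.541,.2712,0]);NX,NY=zf(97.2);NO=np.array([.5202,-.0449,0])
q=2**-.5
BREST=R.from_matrix(np.stack([RX,(RY+ZZ)*q,(ZZ-RY)*q],1));SEATR=RO+.0005*RY+.0716*ZZ
BNEST=R.from_matrix(np.stack([NX,ZZ,-NY],1));SEATN=NO+.035*ZZ
RG=R.from_matrix(np.array([[.225,.899,-.376],[.446,-.438,-.781],[-.866,.008,-.5]]))
REL1=RG.inv()*R.from_matrix(np.stack([XS,YS,ZZ],1));OT1=np.array([-.0384,-.001,-.0383])
def toolfor(O,B,rel,ot):
    r=B*rel.inv();return O-r.apply(ot),r
E
python3 - <<'E'
from h import *
b=BREST.as_matrix();p,r=pose()
T,f=toolfor(SEATR+.05*b[:,1]+.008*b[:,2],BREST,REL1,OT1);print(T,f.as_matrix().round(2).tolist());steps(p,r,T,f,11)
E
```

```text
[0.54793508 0.32814128 0.06566928] [[0.1, 0.99, -0.03], [0.96, -0.11, -0.26], [-0.26, 0.0, -0.97]]
[0.0449, -0.0253, 0.0028] [-0.5, 0.4, -1.7]
[0.0456, -0.0239, 0.003] [-0.5, 0.4, -1.7]
[0.0463, -0.0226, 0.0031] [-0.5, 0.4, -1.7]
[0.047, -0.0212, 0.0033] [-0.5, 0.4, -1.7]
[0.0476, -0.0198, 0.0035] [-0.5, 0.4, -1.7]
[0.0481, -0.0184, 0.0037] [-0.5, 0.4, -1.7]
[0.0486, -0.017, 0.0039] [-0.5, 0.4, -1.7]
[0.0491, -0.0155, 0.0041] [-0.5, 0.4, -1.7]
[0.0495, -0.0141, 0.0044] [-0.5, 0.4, -1.7]
[0.0499, -0.0126, 0.0046] [-0.5, 0.4, -1.7]
[0.0502, -0.0111, 0.0049] [-0.5, 0.4, -1.7]
```

```bash
python3 - <<'E'
from h import *
b=BREST.as_matrix();p,r=pose()
T,f=toolfor(SEATR+.05*b[:,1]+.008*b[:,2],BREST,REL1,OT1);steps(p,r,T+.16*ZZ,f,11)
E
```

```text
[0.04, -0.0251, -0.0109] [-0.5, 0.4, -1.7]
[0.0408, -0.0238, -0.0108] [-0.5, 0.4, -1.7]
[0.0416, -0.0225, -0.0106] [-0.5, 0.4, -1.7]
[0.0424, -0.0211, -0.0105] [-0.5, 0.4, -1.7]
[0.0431, -0.0197, -0.0104] [-0.5, 0.4, -1.7]
[0.0437, -0.0183, -0.0102] [-0.5, 0.4, -1.7]
[0.0443, -0.0169, -0.01] [-0.5, 0.4, -1.7]
[0.0449, -0.0155, -0.0098] [-0.5, 0.4, -1.7]
[0.0454, -0.014, -0.0096] [-0.5, 0.4, -1.7]
[0.0459, -0.0126, -0.0094] [-0.5, 0.4, -1.7]
[0.0463, -0.0111, -0.0091] [-0.5, 0.4, -1.7]
```

```bash
python3 -m handwheel '[[0.04,0.04,-0.025,-0.011,-0.5,0.4,-1.7],[0.04,0.041,-0.024,-0.011,-0.5,0.4,-1.7],[0.04,0.042,-0.0225,-0.0105,-0.5,0.4,-1.7],[0.04,0.042,-0.021,-0.0105,-0.5,0.4,-1.7],[0.04,0.043,-0.02,-0.0105,-0.5,0.4,-1.7],[0.04,0.044,-0.018,-0.010,-0.5,0.4,-1.7],[0.04,0.044,-0.017,-0.01,-0.5,0.4,-1.7],[0.04,0.045,-0.0155,-0.01,-0.5,0.4,-1.7],[0.04,0.0455,-0.014,-0.0095,-0.5,0.4,-1.7],[0.04,0.046,-0.0125,-0.0095,-0.5,0.4,-1.7],[0.04,0.046,-0.011,-0.009,-0.5,0.4,-1.7],[0.04,0,0,0,0,0,0]]'
python3 - <<'E'
from h import *
b=BREST.as_matrix();p,r=pose();print(p)
T,f=toolfor(SEATR+.05*b[:,1]+.008*b[:,2],BREST,REL1,OT1);steps(p,r,T,f,5)
im,d,c=grab("wrist");np.savez("w5.npz",im=im,d=d,P=pts(d,c))
i2,d2,c2=grab("scene");cv2.imwrite("pics/w5.png",np.hstack([cv2.resize(im,(400,300)),cv2.resize(i2[80:260,290:530],(400,300))]))
E
```

```text
time: 10.48
position: [0.5459, 0.3326, 0.2196]
tool_rot: [2.193, 1.972, -0.301]
ft_force: [-0.2, 0.7, -0.2]
grip_width: 0.644
grip_force: 40.0
[0.54594476 0.33256476 0.21955756]
[0.0074, 0.0006, 0.0299] [-0.1, 0.1, 0.0]
[0.0073, 0.0006, 0.0299] [-0.1, 0.1, 0.0]
[0.0073, 0.0005, 0.0299] [-0.1, 0.1, 0.0]
[0.0073, 0.0005, 0.0299] [-0.1, 0.1, 0.0]
[0.0072, 0.0005, 0.0299] [-0.1, 0.1, 0.0]
```

View pics/w5.png

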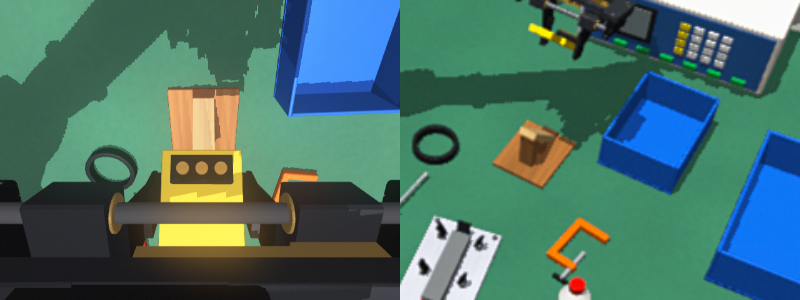

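The left half (wrist) shows the rest's foot at (203,120) squarely below the held board. The right half (scene) shows the board in the gripper above the bench. I'll refine the rest's lateral position and yaw from this close view.

```bash
python3 - <<'E'
from h import *
z=np.load("w5.npz");im,P=z["im"],z["P"];hsv=cv2.cvtColor(im,cv2.COLOR_BGR2HSV);H,S,V=[hsv[...,i].astype(int) for i in range(3)]
box=np.zeros(H.shape,bool);box[130:240,255:395]=1
br=box&(H>4)&(H<22)&(S>50)
Q=P[br]-RO;u,v,w=Q@RX,Q@RY,Q[:,2]
ft=(w<.014)&(w>.005);print('foot',ft.sum(),'vmax',np.percentile(v[ft],99))
for a in(-.0,.02,.04,.055):
    s=ft&(abs(v-a)<.008)
    if s.sum()>20: print(a,np.percentile(u[s],[1,99]).round(4),np.percentile(u[s],[1,99]).mean().round(4))
hi=(w>.02)
print('raised',hi.sum())
for a in np.arange(.0,.065,.01):
    s=hi&(abs(v-a)<.005)
    if s.sum()>20: print(round(a,3),'u',np.percentile(u[s],[2,98]).round(4),'w',np.median(w[s]).round(4),'exp',(.0716-.00707-(a-.0005)).round(4))
E
```

```text
foot 7246 vmax 0.06405242192653288
-0.0 [-0.0538  0.0537] -0.0
0.02 [-0.0536  0.0538] 0.0001
0.04 [-0.0535  0.0539] 0.0002
0.055 [-0.0536  0.0538] 0.0001
raised 2760
0.0 u [-0.0157  0.0158] w 0.0671 exp 0.065
0.01 u [-0.0157  0.0152] w 0.0576 exp 0.055
0.02 u [-0.0158  0.0153] w 0.0475 exp 0.045
0.03 u [-0.0151  0.0155] w 0.0376 exp 0.035
0.04 u [-0.0151  0.0157] w 0.0275 exp 0.025
0.05 u [-0.0151  0.015 ] w 0.0211 exp 0.015
0.06 u [-0.0157  0.0152] w 0.0208 exp 0.005
```

```bash
python3 -m handwheel '[[0.04,0.0074,0.0005,0.03,0,0,0],[0.04,0.0074,0.0005,0.03,0,0,0],[0.04,0.0074,0.0005,0.03,0,0,0],[0.04,0.0074,0.0005,0.03,0,0,0],[0.04,0.0073,0.0005,0.03,-0.5,0.3,0],[0.04,0,0,0,0,0,0]]'
python3 - <<'E'
from h import *
b=BREST.as_matrix();p,r=pose();print(p)
T,f=toolfor(SEATR+.005*b[:,1]+.006*b[:,2],BREST,REL1,OT1);steps(p,r,T,f,4)
print('per mm: -normal',np.round(r.inv().apply(-b[:,1]),3),'downslope',np.round(r.inv().apply(-b[:,2]),3))
E
```

```text
time: 11.32
position: [0.5497, 0.3192, 0.0657]
tool_rot: [2.199, 1.958, -0.293]
ft_force: [-0.4, -0.2, -0.6]
grip_width: 0.637
grip_force: 40.0
[0.5497056  0.31923479 0.06568035]
[-0.003, -0.0006, 0.0095] [0.0, 0.1, -0.1]
[-0.003, -0.0006, 0.0095] [0.0, 0.1, -0.1]
[-0.0031, -0.0006, 0.0094] [0.0, 0.1, -0.1]
[-0.0031, -0.0006, 0.0094] [0.0, 0.1, -0.1]
per mm: -normal [-0.493  0.008  0.87 ] downslope [ 0.87  -0.016  0.493]
```

```bash
python3 -m handwheel '[[0.04,-0.003,-0.0006,0.0095,0,0,0],[0.04,-0.003,-0.0006,0.0095,0,0,0],[0.04,-0.003,-0.0006,0.0095,0,0,0],[0.04,-0.003,-0.0006,0.0095,0,0,0],[0.04,0,0,0,0,0,0]]'
python3 - <<'E'
from h import *
b=BREST.as_matrix();p,r=pose();O=p+r.apply(OT1);B=(r*REL1)
print('O err in board axes mm',(1000*BREST.inv().apply(O-SEATR)).round(1),'rot',np.degrees((BREST.inv()*B).as_rotvec()).round(1))
E
```

```text
time: 11.95
position: [0.546, 0.3006, 0.0337]
tool_rot: [2.197, 1.961, -0.286]
ft_force: [0.0, -0.2, -1.3]
grip_width: 0.641
grip_force: 40.0
O err in board axes mm [0.3 8.1 4.8] rot [-0.2 -0.5  0. ]
```

```bash
python3 -m handwheel '[[0.04,-0.0015,0,0.0026,0,0,0],[0.04,-0.001,0,0.0017,0,0,0],[0.04,0,0,0,0,0,0],[0.04,0,0,0,0,0,0]]'
cat > chk.py <<'E'
from h import *
p,r=pose();O=p+r.apply(OT1);B=(r*REL1)
print('O err mm',(1000*BREST.inv().apply(O-SEATR)).round(1),'rot',np.degrees((BREST.inv()*B).as_rotvec()).round(1),'F board axes',BREST.inv().apply(ctrl.get_state()["ft_force"]).round(1))
E
python3 chk.py
```

```text
time: 12.45
position: [0.5463, 0.2984, 0.0311]
tool_rot: [2.197, 1.962, -0.283]
ft_force: [0.0, -0.0, -1.7]
grip_width: 0.639
grip_force: 40.0
O err mm [0.8 4.6 4.6] rot [-0.1 -0.5  0.1] F board axes [ 0.  -1.2 -1.1]
```

```bash
python3 -m handwheel '[[0.04,-0.001,0,0.0017,0,0,0],[0.04,0,0,0,0,0,0]]'; python3 chk.py
python3 -m handwheel '[[0.04,-0.0005,0,0.0009,0,0,0],[0.04,0,0,0,0,0,0]]'; python3 chk.py
```

```text
time: 12.7
position: [0.5461, 0.297, 0.0297]
tool_rot: [2.197, 1.962, -0.282]
ft_force: [0.9, 0.3, -0.8]
grip_width: 0.634
grip_force: 40.0
O err mm [0.8 2.6 4.5] rot [-0.1 -0.5  0.1] F board axes [ 0.9 -0.3 -0.8]
time: 12.95
position: [0.5461, 0.297, 0.0296]
tool_rot: [2.197, 1.963, -0.281]
ft_force: [0.1, 2.6, 3.8]
grip_width: 0.638
grip_force: 40.0
O err mm [0.8 2.5 4.5] rot [-0.  -0.5  0.1] F board axes [-0.2  4.5  0.9]
```

Contact with the slope. Next I'll slide the board down to the lip.

```bash
python3 -m handwheel '[[0.04,0.0022,0,0.001,0,0,0],[0.04,0,0,0,0,0,0]]'; python3 chk.py
python3 -m handwheel '[[0.04,0.0014,0,0.0007,0,0,0],[0.04,0,0,0,0,0,0]]'; python3 chk.py
```

```text
time: 13.2
position: [0.5468, 0.2986, 0.028]
tool_rot: [2.197, 1.962, -0.28]
ft_force: [0.8, 2.5, 5.2]
grip_width: 0.641
grip_force: 40.0
O err mm [1.3 2.5 2.2] rot [-0.1 -0.5  0.2] F board axes [0.5 5.5 1.9]
time: 13.45
position: [0.5471, 0.2996, 0.027]
tool_rot: [2.197, 1.962, -0.28]
ft_force: [-0.3, 1.7, 5.4]
grip_width: 0.636
grip_force: 40.0
O err mm [1.5 2.5 0.7] rot [-0.1 -0.5  0.2] F board axes [-0.5  5.   2.6]
```

```bash
python3 -m handwheel '[[0.04,0.0009,-0.0008,0.0005,0,0,0],[0.04,0,0,0,0,0,0]]'; python3 chk.py
python3 -m handwheel '[[0.04,0.0009,0,0.0005,0,0,0],[0.04,0,0,0,0,0,0]]'; python3 chk.py
```

```text
time: 13.7
position: [0.5469, 0.3003, 0.0263]
tool_rot: [2.197, 1.961, -0.279]
ft_force: [1.1, 1.9, 5.4]
grip_width: 0.639
grip_force: 40.0
O err mm [ 1.1  2.5 -0.2] rot [-0.1 -0.6  0.2] F board axes [0.9 5.3 2.4]
time: 13.95
position: [0.5468, 0.301, 0.0257]
tool_rot: [2.197, 1.962, -0.28]
ft_force: [1.5, 1.9, 4.8]
grip_width: 0.64
grip_force: 40.0
O err mm [ 1.   2.6 -1.1] rot [-0.1 -0.5  0.2] F board axes [1.3 4.9 2. ]
```

```bash
python3 -m handwheel '[[0.04,0.0012,-0.0005,0.0007,0,0,0],[0.04,0,0,0,0,0,0]]'; python3 chk.py
python3 -m handwheel '[[0.04,0.0009,0,0.0005,0,0,0],[0.04,0,0,0,0,0,0]]'; python3 chk.py
```

```text
time: 14.2
position: [0.5468, 0.3011, 0.0255]
tool_rot: [2.196, 1.96, -0.281]
ft_force: [0.5, -0.1, 11.1]
grip_width: 0.633
grip_force: 40.0
O err mm [ 0.9  2.6 -1.3] rot [-0.1 -0.6  0.2] F board axes [0.5 7.8 7.8]
time: 14.45
position: [0.5468, 0.3011, 0.0255]
tool_rot: [2.197, 1.959, -0.283]
ft_force: [-0.7, -1.7, 13.1]
grip_width: 0.637
grip_force: 40.0
O err mm [ 0.9  2.6 -1.4] rot [-0.2 -0.6  0.1] F board axes [-0.6  8.  10.5]
```

The lip is reached, since the up-slope force is rising. I'll let go and back off.

```bash
python3 -m handwheel '[[0.056,0,0,0,0,0,0],[0.06,0,0,0,0,0,0],[0.08,0,0,0,0,0,0],[0.08,0,0,0,0,0,0],[0.08,0,0,-0.025,0,0,0],[0.08,0,0,-0.03,0,0,0],[0.08,0,0,-0.04,0,0,0],[0.08,0,0,0,0,0,0]]'
python3 - <<'E'
from h import *
im,d,c=grab("wrist");P=pts(d,c);cv2.imwrite("pics/w6.png",im)
hsv=cv2.cvtColor(im,cv2.COLOR_BGR2HSV);H,S,V=[hsv[...,i].astype(int) for i in range(3)]
m=(H>18)&(H<36)&(S>120)&(np.linalg.norm(P-SEATR,axis=2)<.12)
f=P[m];f=f[abs(BREST.inv().apply(f-SEATR)[:,1]-.006)<.008]
for _ in range(3):
    cc=f.mean(0);n=np.linalg.svd(f-cc,full_matrices=False)[2][2];f=f[abs((f-cc)@n)<.003]
n*=np.sign(n[2]);L=BREST.inv().apply(f-SEATR);print('n in rest-board frame',BREST.inv().apply(n).round(3),'plane y',np.median(L[:,1]).round(4),len(f))
for lo,hi in((-.07,-.045),(-.045,-.02),(-.02,.02),(.03,.07)):
    s=(L[:,2]>lo)&(L[:,2]<hi);
    if s.sum()>20:print((lo,hi),np.percentile(L[s,0],[1,99]).round(4),s.sum())
print('z ext',np.percentile(L[:,2],[.3,99.7]).round(4))
b=BREST.as_matrix();p,r=pose();T0=SEATR-.025*b[:,2]+.0025*b[:,1];print(p);fr=frame(-b[:,1],RX)
T=T0-.019*b[:,1];steps(p,r,T+.09*b[:,1],fr,5)
E
```

```text
time: 15.45
position: [0.5489, 0.3294, 0.1179]
tool_rot: [2.197, 1.963, -0.274]
ft_force: [0.7, 0.0, 0.3]
grip_width: 0.921
grip_force: 0.0
n in rest-board frame [ 0.001  1.    -0.001] plane y 0.0067 9604
(-0.07, -0.045) [-0.0253  0.0301] 1407
(-0.045, -0.02) [-0.0252  0.0294] 2980
(-0.02, 0.02) [-0.0257  0.029 ] 3210
(0.03, 0.07) [-0.0191  0.0204] 1251
z ext [-0.0766  0.0461]
[0.54789896 0.3280507  0.1158129 ]
[0.003, -0.0003, 0.0012] [0.0, -6.0, -0.2]
[0.0031, -0.0003, 0.0009] [0.0, -6.0, -0.2]
[0.0032, -0.0003, 0.0006] [0.0, -6.0, -0.2]
[0.0032, -0.0003, 0.0003] [0.0, -6.0, -0.2]
[0.0033, -0.0003, -0.0001] [0.0, -6.0, -0.2]
```

View pics/w6.png

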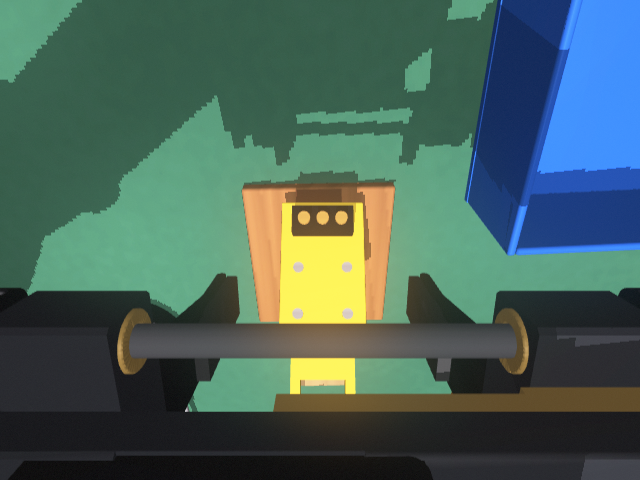

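The wrist view shows the board lying front up on the rest, with its block at (323,220) against the lip and the window uphill at (323,385). It is flat, and only 2 mm off-centre. I'll take it again, square to its face, at z_b = -25 mm.

```bash
python3 -m handwheel '[[0.08,0.003,-0.0003,0.001,0,-6,-0.2],[0.08,0.003,-0.0003,0.001,0,-6,-0.2],[0.08,0.003,-0.0003,0.001,0,-6,-0.2],[0.08,0.003,-0.0003,0,0,-6,-0.2],[0.08,0.003,-0.0003,0,0,-6,-0.2],[0.08,0,0,0,0,0,0]]'
python3 - <<'E'
from h import *
b=BREST.as_matrix();p,r=pose();O=SEATR+BREST.apply([.002,.0017,-.0016]);fr=frame(-b[:,1],RX-.012*b[:,2]);T=O-.025*b[:,2]-.019*b[:,1];print(p);steps(p,r,T,fr,5)
E
```

```text
time: 16.25
position: [0.545, 0.3399, 0.1001]
tool_rot: [1.848, 1.685, -0.779]
ft_force: [-0.2, 1.1, -0.3]
grip_width: 0.919
grip_force: 0.0
[0.54497989 0.33988806 0.10008384]
[-0.0002, 0.001, 0.0171] [-0.0, 0.1, -0.1]
[-0.0002, 0.001, 0.0171] [-0.0, 0.1, -0.1]
[-0.0002, 0.001, 0.0171] [-0.0, 0.1, -0.1]
[-0.0003, 0.001, 0.0171] [-0.0, 0.1, -0.1]
[-0.0003, 0.0009, 0.0171] [-0.0, 0.1, -0.1]
```

```bash
python3 -m handwheel '[[0.08,0,0.001,0.017,0,0,0.2],[0.08,0,0.001,0.017,0,0,0.2],[0.08,0,0.001,0.017,0,0,0.2],[0.08,0,0.001,0.017,0,0,0.2],[0.08,0,0.001,0.017,0,0,0],[0.08,0,0,0,0,0,0]]'
python3 - <<'E'
from h import *
b=BREST.as_matrix();p,r=pose();O=SEATR+BREST.apply([.002,.0017,-.0016]);T=O-.025*b[:,2]-.019*b[:,1];print(p,(1000*r.inv().apply(T-p)).round(1))
E
```

```text
time: 17.0
position: [0.5459, 0.277, 0.0446]
tool_rot: [1.864, 1.666, -0.768]
ft_force: [-0.4, -0.1, 0.4]
grip_width: 0.919
grip_force: 0.0
[0.54593805 0.27700146 0.04456083] [ 3.4 -2.4  2.2]
```

```bash
python3 -m handwheel '[[0.08,0.003,-0.002,0.002,0,0,0],[0.08,0,0,0,0,0,0],[0.04,0,0,0,0,0,0],[0.04,0,0,0,0,0,0],[0.04,0,0,0,0,0,0],[0.04,0,0,0,0,0,0],[0.04,0,0,0,0,0,0]]' 40
python3 - <<'E'
from h import *
b=BREST.as_matrix();p,r=pose();O=SEATR+BREST.apply([.002,.0017,-.0016]);print('origin in tool',r.inv().apply(O-p).round(4),p,r.as_matrix().round(3).tolist(),'zb in tool',r.inv().apply(b[:,2]-.012*b[:,0]).round(3))
print('up normal in tool',r.inv().apply(b[:,1]).round(3),'world up',r.inv().apply(ZZ).round(3))
E
```

```text
time: 17.88
position: [0.5446, 0.2799, 0.0419]
tool_rot: [1.864, 1.668, -0.764]
ft_force: [-0.1, 0.4, 0.6]
grip_width: 0.637
grip_force: 40.0
origin in tool [-0.0254 -0.0003 -0.0167] [0.54455694 0.27985551 0.04187275] [[0.082, 0.994, -0.068], [0.701, -0.106, -0.705], [-0.709, 0.01, -0.705]] zb in tool [-1.     0.002  0.002]
up normal in tool [-0.002  0.001 -1.   ] world up [-0.709  0.01  -0.705]
```

```bash
python3 -m handwheel '[[0.04,0,0,-0.015,0,0,0],[0.04,0,0,-0.03,0,0,0],[0.04,-0.02,0,-0.045,0,0,0],[0.04,-0.02,0,-0.045,0,0,0],[0.04,0,0,0,0,0,0]]'
cat >> h.py <<'E'
OT2=np.array([-.0254,0,-.0167]);REL2=R.from_matrix(np.array([[0,0,-1.],[1,0,0],[0,-1,0]]))
E
python3 - <<'E'
from h import *
p,r=pose();print(p);T,f=toolfor(SEATN+.12*ZZ,BNEST,REL2,OT2);print(T,f.as_matrix().round(2).tolist());steps(p,r,T,f,10)
E
```

```text
time: 18.5
position: [0.5517, 0.3505, 0.1699]
tool_rot: [1.866, 1.671, -0.752]
ft_force: [0.5, -0.0, -0.9]
grip_width: 0.637
grip_force: 40.0
[0.55174197 0.35049726 0.16988123]
[ 0.51701654 -0.01970029  0.1383    ] [[-0.13, 0.99, -0.0], [0.99, 0.13, 0.0], [0.0, -0.0, -1.0]]
[-0.0242, 0.0003, 0.0284] [-0.4, 4.5, -1.3]
[-0.0263, -0.0004, 0.0264] [-0.4, 4.5, -1.3]
[-0.0283, -0.0012, 0.0243] [-0.4, 4.5, -1.3]
[-0.0301, -0.0021, 0.022] [-0.4, 4.5, -1.3]
[-0.0316, -0.0029, 0.0196] [-0.4, 4.5, -1.3]
[-0.033, -0.0038, 0.0171] [-0.4, 4.5, -1.3]
[-0.0341, -0.0046, 0.0144] [-0.4, 4.5, -1.3]
[-0.035, -0.0055, 0.0117] [-0.4, 4.5, -1.3]
[-0.0357, -0.0064, 0.0089] [-0.4, 4.5, -1.3]
[-0.0361, -0.0072, 0.006] [-0.4, 4.5, -1.3]
```

```bash
python3 -m handwheel '[[0.04,-0.028,0,0.0245,-0.4,4.5,-1.3],[0.04,-0.029,0,0.024,-0.4,4.5,-1.3],[0.04,-0.0285,-0.001,0.024,-0.4,4.5,-1.3],[0.04,-0.03,-0.002,0.022,-0.4,4.5,-1.3],[0.04,-0.0315,-0.003,0.0195,-0.4,4.5,-1.3],[0.04,-0.033,-0.004,0.017,-0.4,4.5,-1.3],[0.04,-0.034,-0.0045,0.0145,-0.4,4.5,-1.3],[0.04,-0.035,-0.0055,0.0115,-0.4,4.5,-1.3],[0.04,-0.0355,-0.0065,0.009,-0.4,4.5,-1.3],[0.04,-0.036,-0.007,0.006,-0.4,4.5,-1.3],[0.04,0,0,0,0,0,0]]'
python3 - <<'E'
from h import *
p,r=pose();T,f=toolfor(SEATN+.12*ZZ,BNEST,REL2,OT2);print(p,T);steps(p,r,T,f,1)
im,d,c=grab("wrist");cv2.imwrite("pics/w7.png",im);np.savez("w7.npz",im=im,d=d,P=pts(d,c))
E
```

```text
time: 19.88
position: [0.5132, -0.0291, 0.1446]
tool_rot: [-2.086, -2.337, 0.015]
ft_force: [0.3, -0.1, -1.0]
grip_width: 0.643
grip_force: 40.0
[ 0.51322881 -0.02912175  0.1445988 ] [ 0.51701654 -0.01970029  0.1383    ]
[0.0089, 0.0049, 0.0062] [-0.7, -0.0, -0.7]
```

View pics/w7.png

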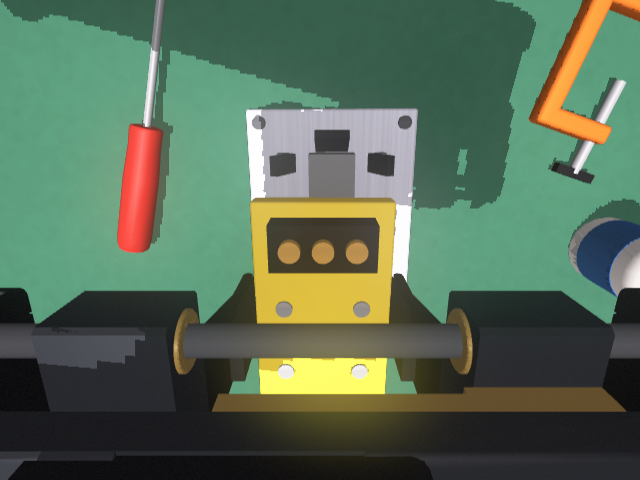

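The wrist view shows the nest's far end: foot corners at (248,110) and (416,110), end lug at (332,140), side lugs at (283,164) and (381,163). The held board is at (322,250). I'll measure both in this same view.

```bash
cat > nm.py <<'E'
from h import *
def ana(im,P,p,r):
    hsv=cv2.cvtColor(im,cv2.COLOR_BGR2HSV);H,S,V=[hsv[...,i].astype(int) for i in range(3)]
    green=(H>50)&(H<95)&(S>80);L=(P-NO);u,v,w=L@NX,L@NY,L[...,2]
    near=(abs(u)<.085)&(v<.13)&(v>.0)
    ft=near&~green&(w>.005)&(w<.014)&(S<70);ft=cv2.morphologyEx(ft.astype(np.uint8),cv2.MORPH_OPEN,np.ones((3,3)))>0
    print('foot end v (exp .105)',np.percentile(v[ft],99.3).round(4),'w',np.median(w[ft]).round(4))
    for a in(.05,.065,.08,.095):
        s=ft&(abs(v-a)<.006)
        if s.sum()>30: e=np.percentile(u[s],[.7,99.3]);print(' v',a,'edges',e.round(4),'mid',e.mean().round(4))
    s=near&(w>.026)&(w<.034)&(S<60)&(abs(u)<.025)&(V>40)
    if s.sum()>20:print('floor u',np.percentile(u[s],[2,98]).round(4),np.median(w[s]).round(4))
    lug=near&(V<60)&(w>.036)&(w<.047)&(v>.05)
    for nm,s in(("end",lug&(abs(u)<.02)),("L",lug&(u<-.025)),("R",lug&(u>.025))):
        if s.sum()>5:print(' lug',nm,s.sum(),'u',np.percentile(u[s],[3,97]).round(4),'v',np.percentile(v[s],[3,97]).round(4))
    f=P[(H>18)&(H<36)&(S>120)];t=r.inv().apply(f-p);k=(abs(t[:,1])<.04)&(abs(t[:,2]+.0217)<.008)&(t[:,0]>-.1)&(t[:,0]<.08);t=t[k]
    print('board tool frame: front z (exp -.0217)',np.median(t[:,2]).round(4),'low end x (exp .0496)',np.percentile(t[:,0],99.5).round(4))
    cf=np.linalg.lstsq(np.c_[t[:,:2],np.ones(len(t))],t[:,2],rcond=None)[0];print(' tilt deg x,y',np.degrees(cf[:2]).round(2))
    for a in(-.02,.02,.035,.044):
        s=abs(t[:,0]-a)<.005
        if s.sum()>30:e=np.percentile(t[s,1],[.7,99.3]);print('  x',a,e.round(4),e.mean().round(4))
E
python3 - <<'E'
from nm import *
z=np.load("w7.npz");p,r=pose();ana(z["im"],z["P"],p,r)
E
```

```text
foot end v (exp .105) 0.1033 w 0.0103
 v 0.05 edges [-0.0642  0.0641] mid -0.0
 v 0.065 edges [-0.0642  0.0645] mid 0.0001
 v 0.08 edges [-0.0637  0.064 ] mid 0.0002
 v 0.095 edges [-0.0633  0.0642] mid 0.0005
floor u [-0.0161  0.0165] 0.0303
 lug end 247 u [-0.0076  0.0115] v [0.0806 0.0882]
 lug R 215 u [0.0348 0.043 ] v [0.059  0.0712]
board tool frame: front z (exp -.0217) -0.0222 low end x (exp .0496) 0.046
 tilt deg x,y [0.38 0.11]
  x -0.02 [-0.0285  0.0258] -0.0013
  x 0.02 [-0.0289  0.0264] -0.0012
  x 0.035 [-0.0288  0.0265] -0.0011
  x 0.044 [-0.0283  0.0262] -0.0011
```

```bash
cat >> h.py <<'E'
OT2=np.array([-.0285,-.0011,-.0167]);SEATN=NO-.0012*NY+.0002*NX+.035*ZZ
E
python3 - <<'E'
from h import *
p,r=pose();T,f=toolfor(SEATN+.03*ZZ,BNEST,REL2,OT2);print(p,T);steps(p,r,T,f,4)
E
```

```text
[ 0.5136801  -0.02567128  0.14452527] [ 0.51806815 -0.01765234  0.0483    ]
[0.0018, 0.0016, 0.024] [-0.2, -0.0, -0.1]
[0.0018, 0.0016, 0.024] [-0.2, -0.0, -0.1]
[0.0018, 0.0015, 0.024] [-0.2, -0.0, -0.1]
[0.0018, 0.0014, 0.0241] [-0.2, -0.0, -0.1]
```

```bash
cat >> h.py <<'E'
OT2=np.array([-.0254,-.0002,-.0167]);SEATN=NO-.0008*NY+.0002*NX+.035*ZZ
E
python3 - <<'E'
from h import *
p,r=pose();T,f=toolfor(SEATN+.03*ZZ,BNEST,REL2,OT2);print(p,T);steps(p,r,T,f,4)
E
```

```text
[ 0.5136801  -0.02567128  0.14452527] [ 0.51751365 -0.02044385  0.0483    ]
[0.0012, 0.0014, 0.024] [-0.2, -0.0, -0.1]
[0.0012, 0.0013, 0.024] [-0.2, -0.0, -0.1]
[0.0012, 0.0013, 0.024] [-0.2, -0.0, -0.1]
[0.0012, 0.0012, 0.0241] [-0.2, -0.0, -0.1]
```

```bash
python3 -m handwheel '[[0.04,0.0012,0.0013,0.024,-0.2,0,-0.1],[0.04,0.0012,0.0013,0.024,-0.2,0,-0.1],[0.04,0.0012,0.0013,0.024,-0.2,0,-0.1],[0.04,0.0012,0.0013,0.02,-0.2,0,-0.1],[0.04,0,0,0,0,0,0],[0.04,0,0,0,0,0,0],[0.04,0,0,0,0,0,0]]'
python3 - <<'E'
from nm import *
p,r=pose();im,d,c=grab("wrist");p2,_=pose();print((p2-p)*1000);P=pts(d,c);np.savez("w8.npz",im=im,P=P);ana(im,P,p,r)
T,f=toolfor(SEATN+.03*ZZ,BNEST,REL2,OT2);steps(p2,r,T,f,1)
E
```

```text
time: 20.8
position: [0.5193, -0.0171, 0.0538]
tool_rot: [2.07, 2.361, 0.006]
ft_force: [-0.4, 0.3, -1.2]
grip_width: 0.637
grip_force: 40.0
[-0.07009581 -0.12865481 -0.05132405]
foot end v (exp .105) 0.1035 w 0.0103
 v 0.05 edges [-0.0643  0.0642] mid -0.0
 v 0.065 edges [-0.064   0.0645] mid 0.0002
 v 0.08 edges [-0.0635  0.064 ] mid 0.0003
 v 0.095 edges [-0.0632  0.064 ] mid 0.0004
floor u [-0.0158  0.0158] 0.0301
board tool frame: front z (exp -.0217) -0.0221 low end x (exp .0496) 0.0494
 tilt deg x,y [0.34 0.12]
  x -0.02 [-0.0279  0.0268] -0.0005
  x 0.02 [-0.028  0.027] -0.0005
  x 0.035 [-0.0282  0.0273] -0.0004
  x 0.044 [-0.0279  0.0271] -0.0004
[-0.003, -0.0022, 0.0055] [0.2, -0.1, 0.3]
```

```bash
python3 -m handwheel '[[0.04,-0.003,-0.0022,0.004,0.2,0,0.2],[0.04,0,0,0,0,0,0],[0.04,0,0,0,0,0,0]]'
cat > nk.py <<'E'
from h import *
import sys
p,r=pose();T,f=toolfor(SEATN,BNEST,REL2,OT2);e=r.inv().apply(T-p);print('to seat (tool mm)',(1000*e).round(1),'rot',np.degrees((r.inv()*f).as_rotvec()).round(1),'F tool',r.inv().apply(ctrl.get_state()["ft_force"]).round(1))
E
python3 nk.py
```

```text
time: 21.22
position: [0.5167, -0.0209, 0.0489]
tool_rot: [-2.075, -2.356, 0.0]
ft_force: [-0.2, -0.1, -1.5]
grip_width: 0.639
grip_force: 40.0
to seat (tool mm) [ 0.3  0.9 30.6] rot [-0.1 -0.1  0.1] F tool [-0.  -0.2  1.5]
```

```bash
python3 -m handwheel '[[0.04,0,0.0008,0.007,0,0,0],[0.04,0,0,0.006,0,0,0],[0.04,0,0,0.005,0,0,0],[0.04,0,0,0,0,0,0],[0.04,0,0,0,0,0,0]]';python3 nk.py
python3 -m handwheel '[[0.04,0,0,0.003,0,0,0],[0.04,0,0,0.002,0,0,0],[0.04,0,0,0,0,0,0]]';python3 nk.py
```

```text
time: 21.85
position: [0.5176, -0.0206, 0.0309]
tool_rot: [-2.075, -2.357, 0.0]
ft_force: [-0.2, -0.3, -0.6]
grip_width: 0.635
grip_force: 40.0
to seat (tool mm) [ 0.2 -0.  12.6] rot [-0.1 -0.1  0.1] F tool [-0.3 -0.3  0.6]
time: 22.22
position: [0.5173, -0.0206, 0.0257]
tool_rot: [-2.075, -2.356, 0.001]
ft_force: [-0.3, 0.9, -1.5]
grip_width: 0.637
grip_force: 40.0
to seat (tool mm) [0.1 0.2 7.4] rot [-0.1 -0.1  0.1] F tool [ 0.9 -0.1  1.5]
```

```bash
python3 -m handwheel '[[0.04,0,0,0.002,0,0,0],[0.04,0,0,0.002,0,0,0],[0.04,0,0,0,0,0,0]]';python3 nk.py
python3 -m handwheel '[[0.04,0,0,0.0015,0,0,0],[0.04,0,0,0.001,0,0,0],[0.04,0,0,0,0,0,0]]';python3 nk.py
python3 -m handwheel '[[0.04,0,0,0.0008,0,0,0],[0.04,0,0,0,0,0,0]]';python3 nk.py
```

```text
time: 22.6
position: [0.5173, -0.0206, 0.0217]
tool_rot: [-2.075, -2.356, 0.001]
ft_force: [0.5, -0.3, -1.6]
grip_width: 0.641
grip_force: 40.0
to seat (tool mm) [0.1 0.2 3.4] rot [-0.1 -0.1  0.1] F tool [-0.4  0.5  1.6]
time: 22.98
position: [0.5174, -0.0206, 0.0193]
tool_rot: [-2.075, -2.356, 0.0]
ft_force: [-0.8, -0.6, -1.0]
grip_width: 0.64
grip_force: 40.0
to seat (tool mm) [0.1 0.1 1. ] rot [-0.1 -0.1  0.1] F tool [-0.5 -0.9  1. ]
time: 23.22
position: [0.5176, -0.0206, 0.0186]
tool_rot: [-2.075, -2.357, 0.0]
ft_force: [1.1, 1.0, -1.0]
grip_width: 0.635
grip_force: 40.0
to seat (tool mm) [ 0.1 -0.   0.3] rot [-0.1 -0.1  0.1] F tool [0.8 1.2 1. ]
```

No lug contact so far. I'll continue to floor contact.

```bash
python3 -m handwheel '[[0.04,0,0,0.0008,0,0,0],[0.04,0,0,0,0,0,0]]';python3 nk.py
python3 -m handwheel '[[0.04,0,0,0.0008,0,0,0],[0.04,0,0,0,0,0,0]]';python3 nk.py
```

```text
time: 23.48
position: [0.5176, -0.0206, 0.0181]
tool_rot: [-2.075, -2.356, -0.0]
ft_force: [-1.2, -0.4, 4.8]
grip_width: 0.64
grip_force: 40.0
to seat (tool mm) [ 0.1 -0.  -0.2] rot [-0.1 -0.1  0.1] F tool [-0.3 -1.2 -4.8]
time: 23.72
position: [0.5176, -0.0206, 0.0181]
tool_rot: [-2.074, -2.356, -0.0]
ft_force: [-4.3, 0.6, 11.1]
grip_width: 0.641
grip_force: 40.0
to seat (tool mm) [ 0.1 -0.  -0.2] rot [-0.1 -0.1  0.1] F tool [  1.1  -4.2 -11.1]
```

Floor contact came exactly at seat height. I'll let go, back off and inspect.

```bash
python3 -m handwheel '[[0.056,0,0,0,0,0,0],[0.06,0,0,0,0,0,0],[0.075,0,0,0,0,0,0],[0.075,0,0,0,0,0,0],[0.075,0,0,-0.02,0,0,0],[0.075,0,0,-0.03,0,0,0],[0.075,0,0,-0.05,0,0,0],[0.075,0.03,0,-0.06,0,0,0],[0.075,0.06,0,-0.03,0,0,0],[0.075,0.06,0,0,0,0,0],[0.075,0.06,0,0,0,0,0],[0.075,0,0,0,0,0,0]]'
python3 - <<'E'
from nm import *
im,d,c=grab("wrist");P=pts(d,c);i2,d2,c2=grab("scene");cv2.imwrite("pics/fin.png",np.hstack([cv2.resize(im,(400,300)),cv2.resize(i2[190:295,265:405],(400,300))]))
for n,I,Q in(("wrist",im,P),("scene",i2,pts(d2,c2))):
    hsv=cv2.cvtColor(I,cv2.COLOR_BGR2HSV);H,S=hsv[...,0].astype(int),hsv[...,1]
    L=Q-NO;u,v,w=L@NX,L@NY,L[...,2];m=(H>18)&(H<36)&(S>120)&(abs(u)<.06)&(abs(v)<.11)&(w>.02)&(w<.06)
    f=np.c_[u[m],v[m],w[m]];t=f[f[:,2]>.034];t=t[abs(t[:,2]-.04)<.006]
    cf=np.linalg.lstsq(np.c_[t[:,:2],np.ones(len(t))],t[:,2],rcond=None)[0]
    print(n,len(t),'top z',np.median(t[:,2]).round(4),'tilt',np.degrees(cf[:2]).round(2),'z0',cf[2].round(4),'u',np.percentile(t[:,0],[1,99]).round(4),'v',np.percentile(t[:,1],[.5,99.5]).round(4))
E
```

```text
time: 25.22
position: [0.4901, 0.1876, 0.2007]
tool_rot: [-2.062, -2.366, -0.001]
ft_force: [-0.5, -0.5, -0.3]
grip_width: 0.864
grip_force: 0.0
wrist 756 top z 0.0401 tilt [-0.13 -5.27] z0 0.0456 u [-0.0275  0.0274] v [0.0461 0.0745]
scene 638 top z 0.0403 tilt [-0.51  0.35] z0 0.0402 u [-0.0262  0.0284] v [-0.0765  0.0719]
```

View pics/fin.png

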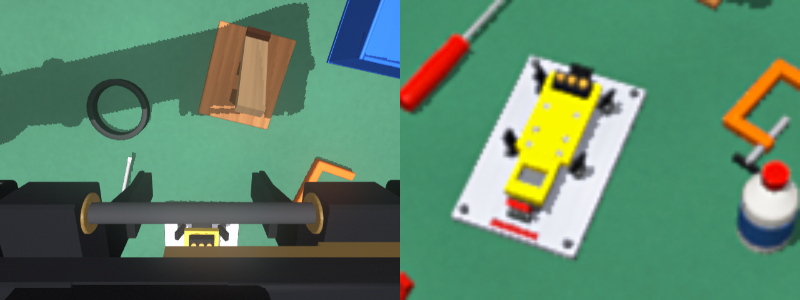

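The board's top is at z = 40 mm, flat and between all six lugs. It is front up, with the window at the red end (scene half, (533,175)), and the gripper is clear. Handing in.

```bash
python3 -c "
from bench import ctrl
print(ctrl.close_job())"
```

```text
the job is handed in; nothing more can be done
None
```

The board came off the hook, was laid on the rest and let go, then was taken again and seated flat in the nest, front up with its window at the red end; I handed the job in at about 25 s, well under the 59 s limit.

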